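Close the spoon gift case over its hidden pin

TASK

Pack the pair of serving spoons for a customer: lay the loose spoon flat in the empty side of the wooden tray, beside and parallel to the one already there and with its bowl at the same end. Then set the cover squarely over the tray and slide it along the tray's length until its socket drops onto the upright pin that it now hides, and press it down against the spring until it sits flush on the rim all round. Finish while still holding it pressed down (it springs up if let go, and someone else will tie the ribbon); leave the spoon already in the tray and the tumbler, candle holder and dish on the table where they are.

Things in the scene. Friction and masses are not known exactly. Their poses are not given: they have to be found in the camera images.
- tray: fixed dark-wood tray, open on top: outer 214 (x) x 178 (y) x 30 mm high, walls 7 mm, inner floor 7 mm above the table. Origin: centre of its underside, on the table; x along its length, z up. One spoon lies in its -y half, bowl towards +x; the +y half is empty.
- tray_bay (a point): middle of the tray's empty half, on its inner floor, 46 mm to +y of the tray's middle. Free width for spoon and fingers: 33 mm to either side (pin collar, wall); free length 200 mm along x.
- tray_pinline (a point): the tray's middle at rim height (30 mm). A fixed upright steel pin stands on the long centre line through this point, up to 10 mm from it either way along x (adjustable foot; place not reported, visible from above until covered). Pin: 12 mm diameter, top 42 mm above the table, its last 5 mm a cone ending in a 6 mm flat.
- collar (a joint): sprung collar around the pin, 26 mm diameter: 0 = free, its top 36 mm above the table (6 mm above the rim); grows as pressed down, 0.006 = level with the rim. It resists with 6 N at first, 11 N at rim level, so it bears the cover's weight and lifts the cover off the rim unless someone presses.
- spoon_mid (a point): loose steel serving spoon, 164 mm long, about 90 g, lying flat on the table at the start. This point: mid-length on the handle, 4.5 mm above its underside; x points to the bowl, z up. The handle is a bar 12 mm wide and 9 mm thick from 82 mm behind this point to 22 mm ahead of it; then a neck and a round bowl 42 mm across, 12 mm high, centred 61 mm ahead.
- spoon_bowl (a point): centre of the loose spoon's bowl, 61 mm ahead of spoon_mid, 6 mm above the underside.
- partner_mid (a point): the same point on the identical spoon that already lies in the tray's -y half; x points to its bowl. To be left there.
- cover_grip (a point): the loose cover: dark-wood board 240 (x) x 186 (y) x 16 mm, about 0.4 kg, flat on the table at the start, with a wooden grip rail on top 70 mm long (along x), 16 mm wide, 40 mm high. This point: the rail's centre, 36 mm above the board's underside, 20 mm above its upper face, 20 mm below the rail's top. It may go on either way round.
- cover_socket (a point): mouth of the blind round socket in the cover's underside, straight below the rail's centre; 16 mm diameter, 13.5 mm deep. Height above the table: 42 mm when the cover rides on the pin's top, 36 mm once dropped on and resting on the free collar, 30 mm when flush on the rim.
- tumbler_mid (a point): glass tumbler, 68 mm diameter, 85 mm high, point at its centre; leave alone.
- votive_mid (a point): amber glass candle holder, 68 mm diameter, 55 mm high, point at its centre; leave alone.
- dish_mid (a point): small white dish, 70 mm diameter, 40 mm high, point at its centre; leave alone.
Things that resemble listed ones, but are neither listed nor needed, are in the scene too. What is shaped like the part that bears spoon_mid but orange, purple or yellow is not meant.

How it is judged:
By the outcome, as a careful person would: the job done as asked, in the order asked, and still so for the second after the job is handed in, while the arm keeps its last pose, push and grip.
It also fails if it takes over 72 s, if anything falls off the work surface, if the arm or the gripper's body presses on something with over 40 N, if the wrist force passes 120 N, or if a joint passes its speed limit or range.

ROBOT

A 6-joint arm with a two-finger parallel gripper is mounted at the origin on the work surface. World frame = base frame: x ahead of the robot, y to its left, z up, the work surface at z = 0. Lengths are in m, angles in rad, forces in N, time in s.
With the tool pointing down it reaches from about 0.3 to 0.875 m from the base axis. Payload 6.4 kg.
Tool frame: the origin (TCP) lies on the centre line of the jaws, within the pads' length; the fingertips stand 17 mm ahead of it and the grasp point (between the pads) lies 2 mm behind it; z points along the fingers, x is the direction in which the jaws open and shut, and the axes are right-handed (so a half turn about z gives the same grasp; the last joint's range is limited). The gripper opens to 85 mm and grips with 20 to 120 N. Pads are 22 mm wide; open, the fingers measure 114 mm over their backs; the gripper's body (76 mm by 85 mm) begins 54 mm behind the grasp point. The pads swing forward as they close: fully open they stand 13 mm farther back than shut.
Start: joints at [0.964, 0.181, 1.607, -0, 1.354, -0.206], TCP at [0.224, 0.529, 0.248] pointing down, gripper open.
Joint ranges: [-2.99, 2.99], [-0.89, 2.07], [0.3, 2.58], [-1.14, 4.28], [0, 2.63], [-3.12, 3.12]. Speed limits (rad/s): [2.57, 2.57, 3.01, 3.14, 3.14, 3.14].

INTERFACE

Orientations are given as a unit quaternion [w, x, y, z].
In Python, from bench import ctrl gives the robot as it stands.
- The arm moves only by the tool servo_tool, never from a script. Its argument "increments" is text: rows parted by semicolons, each of 5 numbers parted by spaces: the shift along the tool's x, y, z in cm, then the turn about the tool's z in rad, then the opening, from 0 (shut) to 1 (fully open). In form: dx dy dz yaw gripper; .... A call has 1 to 10 rows; each row shifts and turns the commanded pose from where the row before left it, along the tool's axes as they then stand; what a row does not reach is not made up. A row lasts 1/8 s, in which the tool goes at most 62.5 mm and 10.7 degrees, less where a joint would pass 70% of its speed; a pose out of reach is approached as far as the arm can. A call is refused whole if a number of a shift passes 6.25 or a number of a turn 0.188, either way. A call with a gripper value outside its range is refused whole. The fingers move at their own pace and stop on an object; the grip force is fixed at half the most. Time passes only in rows, so rows that do not move let the fingers close. It gives the time, the measured TCP pose, the force and the opening at its end, in the units of the state.
- ctrl.get_obs(): the state, without advancing time (a new reading comes with each control period).
- ctrl.camera(name): name is "side" or "top" or "wrist"; returns (picture, depth): 384x512x3 uint8, red, green, blue; 384x512 float32, m along the optical axis (not along the pixel's ray), 0 where there is no reading.
- ctrl.camera_params(name): a dict with "mtx" (3x3 intrinsics, pixels), "position" and "attitude" of the camera in the world; the wrist camera has in their place "tool_from_camera" (4x4, takes a point from camera to tool coordinates, whose origin is the TCP and whose axes are the tool frame's). Camera axes: x right, y down, z forward; pixel columns grow to the right and rows downward; lengths in m; the calibration is good to about 2 mm. A picture is of the moment at which its call begins: read the wrist's pose just before it. camera_params takes no time and is no camera call.
- ctrl.hand_in(): hands the job in, once; it reports no verdict.
The state is a dict: "time_s": time; "q": joint angles; "dq": joint speeds; "joint_efforts": joint torques, N m; "eef_pos": TCP position; "eef_rot": TCP orientation; "wrist_force": force on the tool from outside, world axes, zero at the start; "torque": the same for the moment, N m; "opening": opening from 0.0 (shut) to 1.0 (fully open).
Only numpy, scipy, OpenCV 4.12 (cv2) and the standard library are available. Lean on these libraries where they do the work, as an engineer would, in place of code of your own. Each camera call takes 0.05 s, during which the arm holds its last target.

## Working session

There is one attempt and no reset: what is moved stays moved. The work goes in short steps, Python scripts to look and compute and a tool call to move; the robot and the scene stay as the last step left them, time stands still between calls to the robot, and variables do not carry over. Pictures are saved under pics/ and viewed, and the job is handed in when it is done.

Besides the shell and the picture viewer there is one more tool, called after "Emit:" as name(argument=value, ...) on one line, values as JSON. servo_tool: Moves the arm, as the interface text tells. Its arguments: {"type":"object","properties":{"increments":{"type":"string"}},"required":["increments"]}

```bash
ls; mkdir -p pics
cat > h.py <<'E'
import numpy as np,cv2,json
from bench import ctrl
from scipy.spatial.transform import Rotation as R
def q2R(q): return R.from_quat([q[1],q[2],q[3],q[0]]).as_matrix()
def save(n,im): cv2.imwrite('pics/'+n,cv2.cvtColor(im,cv2.COLOR_RGB2BGR))
def pose(name,o=None):
    p=ctrl.camera_params(name);K=np.array(p['mtx'])
    if name=='wrist':
        T=np.array(p['tool_from_camera']);Rt=q2R(o['eef_rot']);return K,Rt@T[:3,:3],np.array(o['eef_pos'])+Rt@T[:3,3]
    a=np.array(p['attitude']);Rm=q2R(a) if a.size==4 else a
    return K,Rm,np.array(p['position'])
def plane(P,px,z):
    K,Rm,t=P;px=np.atleast_2d(px).astype(float)
    d=(Rm@np.linalg.inv(K)@np.c_[px,np.ones(len(px))].T).T
    return t+d*((z-t[2])/d[:,2])[:,None]
def proj(P,X):
    K,Rm,t=P;c=(np.atleast_2d(X)-t)@Rm@K.T;return c[:,:2]/c[:,2:]
def cloud(P,d):
    K,Rm,t=P;v,u=np.mgrid[:d.shape[0],:d.shape[1]]
    r=np.stack([u,v,np.ones_like(u)],-1)@np.linalg.inv(K).T*d[...,None]
    return r@Rm.T+t
E
python3 - <<'E'
from h import *
o=ctrl.get_obs();print(o)
for n in ['top','side','wrist']:
    im,d=ctrl.camera(n);save(n+'0.png',im);np.savez('/tmp/'+n+'0.npz',im=im,d=d);p=ctrl.camera_params(n);print(n,p)
E
```

```text
pics
{'time_s': 0.0, 'q': array([ 9.63706637e-01,  1.81511751e-01,  1.60802411e+00,  1.69630610e-05,
        1.35378798e+00, -2.06298131e-01]), 'dq': array([ 0.00102156, -0.00103905, -0.00145446,  0.00143525, -0.00159803,
       -0.00064747]), 'joint_efforts': array([ 5.08635057e-04, -4.44868362e+01, -3.51347888e+01, -2.44517905e-04,
        8.92830634e-03,  3.23664347e-05]), 'eef_pos': array([0.22400704, 0.52900159, 0.24739281]), 'eef_rot': array([ 3.12331635e-04,  8.33711469e-01,  5.52199635e-01, -8.07326576e-04]), 'wrist_force': array([-0.081438  , -0.26298129,  0.46708133]), 'torque': array([-0.05386781, -0.01300131,  0.01229883]), 'opening': 0.9951648496531876}
top {'mtx': array([[360.91166546,   0.        , 254.99821815],
       [  0.        , 360.91166546, 183.19218139],
       [  0.        ,   0.        ,   1.        ]]), 'position': array([0.33820323, 0.00399553, 1.04738565]), 'attitude': array([-0.06589718,  0.71216995, -0.69719058,  0.0489574 ])}
side {'mtx': array([[449.54970276,   0.        , 246.8738604 ],
       [  0.        , 449.54970276, 187.82829225],
       [  0.        ,   0.        ,   1.        ]]), 'position': array([0.30351126, 1.00540401, 0.98678352]), 'attitude': array([ 0.03460775, -0.08998791,  0.91480077, -0.39222956])}
wrist {'mtx': array([[337.751811  ,   0.        , 255.44416769],
       [  0.        , 337.751811  , 192.36898385],
       [  0.        ,   0.        ,   1.        ]]), 'tool_from_camera': array([[ 9.99999912e-01,  3.46660807e-04, -2.36130687e-04,
        -6.53610150e-04],
       [-2.62296387e-04,  9.56144586e-01,  2.92894967e-01,
        -7.49587646e-02],
       [ 3.27310284e-04, -2.92894879e-01,  9.56144593e-01,
        -1.25987130e-01],
       [ 0.00000000e+00,  0.00000000e+00,  0.00000000e+00,
         1.00000000e+00]])}
```

View pics/top0.png

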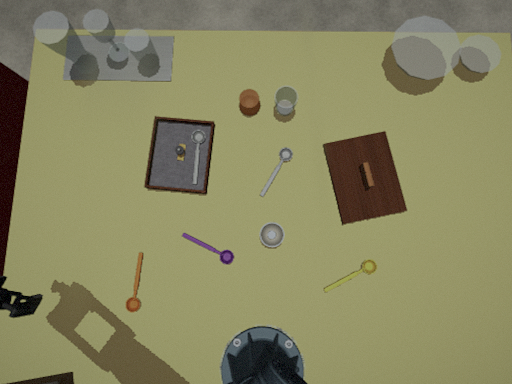

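View pics/side0.png

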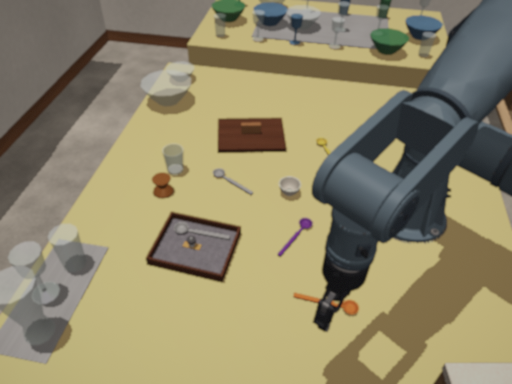

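View pics/wrist0.png

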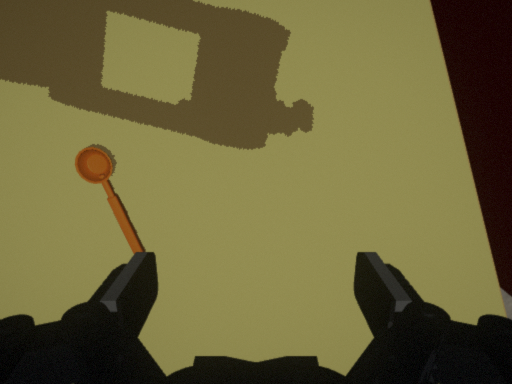

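Run:
```python
from h import *
P=pose('top');z=np.load('/tmp/top0.npz');im=z['im'];d=z['d'];C=cloud(P,d)
hsv=cv2.cvtColor(im,cv2.COLOR_RGB2HSV)
print('R',P[1].round(3))
def box(name,m,z):
    m=m.astype(np.uint8);n,l,s,c=cv2.connectedComponentsWithStats(m)
    i=1+np.argmax(s[1:,4]);vv,uu=np.where(l==i)
    cs,_=cv2.findContours((l==i).astype(np.uint8),0,1);ct=max(cs,key=cv2.contourArea)[:,0]
    X=plane(P,ct,z)[:,:2]
    r=cv2.minAreaRect((X*1000).astype(np.float32));print(name,'n',s[i,4],'rect',np.round(r,1) if 0 else r, 'depthz',np.median(C[vv,uu,2]).round(4));return ct,X
H,S,V=[hsv[...,k].astype(int) for k in range(3)]
def roi(a,b,c,e):
    m=np.zeros(H.shape,bool);m[b:e,a:c]=1;return m
dark=(V<90)
print('table hsv',hsv[240,320], 'spoon',hsv[180,270],'cover',hsv[160,340],'rail',hsv[175,368],'tray',hsv[140,152],'floor',hsv[170,165])
box('tray',~((H>20)&(H<35)&(S>80))&roi(135,105,225,205),0.030)
box('cover',~((H>20)&(H<35)&(S>80)&(V>90))&roi(315,125,415,230),0.016)
box('spoon',(S<70)&roi(255,142,297,202),0.006)
box('tumbler',(S<70)&roi(268,80,303,122),0.0)
for (u,v) in [(180,152),(199,137),(196,180),(286,154),(262,195),(249,101),(286,100),(272,235),(364,175),(370,175)]:
    print((u,v),C[v,u].round(3),hsv[v,u])
a=cv2.resize(im[110:200,135:225],None,fx=6,fy=6,interpolation=cv2.INTER_CUBIC);b=cv2.resize(im[140:200,245:305],(540,540),interpolation=cv2.INTER_CUBIC)
save('crop_tray0.png',a);save('crop_spoon0.png',b)
```

```text
R [[ 0.023 -0.987  0.162]
 [-0.999 -0.019  0.026]
 [-0.022 -0.162 -0.987]]
table hsv [ 30  77 155] spoon [ 70   5 155] cover [ 10 149  72] rail [ 15 140 131] tray [ 11 135  64] floor [135  11  93]
tray n 7853 rect ((588.9498291015625, 255.56199645996094), (301.1062927246094, 266.2987365722656), 2.12117600440979) depthz 0.0057
cover n 9218 rect ((534.5966796875, -287.78009033203125), (290.5323791503906, 311.7898864746094), 89.78240203857422) depthz 0.015
spoon n 360 rect ((549.7571411132812, -21.879425048828125), (43.41178512573242, 166.56048583984375), 54.709136962890625) depthz 0.0083
tumbler n 576 rect ((769.1654052734375, -57.540496826171875), (96.41802978515625, 73.32110595703125), 0.7416784167289734) depthz 0.0516
(180, 152) [0.591 0.249 0.036] [135  14  72]
(199, 137) [0.645 0.201 0.01 ] [ 60   7 148]
(196, 180) [0.513 0.203 0.017] [ 70   6 128]
(286, 154) [ 0.599 -0.059  0.003] [ 54   8 161]
(262, 195) [0.474 0.01  0.008] [105  10 152]
(249, 101) [0.742 0.053 0.053] [ 14 136 137]
(286, 100) [ 0.766 -0.057  0.008] [ 33  32 143]
(272, 235) [ 0.36  -0.021  0.004] [102  15 168]
(364, 175) [ 0.531 -0.274  0.048] [ 14 147  40]
(370, 175) [ 0.529 -0.288  0.058] [ 14 133 127]
```

Run:
```python
from h import *
print(np.median(np.load('/tmp/top0.npz')['d'][280:300,300:320]))
```

```text
1.0091679
```

Run:
```python
from h import *
P=pose('top');z=np.load('/tmp/top0.npz');im=z['im'];d=z['d'];C=cloud(P,d)
hsv=cv2.cvtColor(im,cv2.COLOR_RGB2HSV);H,S,V=[hsv[...,k].astype(int) for k in range(3)]
def box(name,m,z,a,b,c,e,color=False):
    mm=np.zeros(H.shape,np.uint8);mm[b:e,a:c]=m[b:e,a:c]
    n,l,s,cc=cv2.connectedComponentsWithStats(mm);i=1+np.argmax(s[1:,4])
    cs,_=cv2.findContours((l==i).astype(np.uint8),0,1);ct=max(cs,key=cv2.contourArea)[:,0]
    X=plane(P,ct,z)[:,:2]*1000
    r=cv2.minAreaRect(X.astype(np.float32));print(name,s[i],'c',np.round(r[0],1),'sz',np.round(r[1],1),'ang',round(r[2],2),'z',np.median(C[l==i][:,2]).round(4));return X
wood=(H<20)&(S>90)&(V<110)
box('tray',wood,.030,135,105,225,205)
box('cover',wood&(V<100),.016,315,125,415,230)
box('rail',(H<20)&(V>100)&(S>90),.056,355,155,380,195)
X=box('spoon',(S<60)&(V>90),.006,255,142,297,202)
box('partner',(S<60)&(V>110),.013,188,125,208,190)
c=X.mean(0);a=X-c;w,v=np.linalg.eigh(a.T@a);v=v[:,1];p=a@v;print(v,p.min(),p.max())
for (n,lo) in [('tray',(135,110,225,200)),('spoon',(245,140,305,200)),('cover',(315,125,415,230))]:
    x,y,x2,y2=lo;save(f'crop_{n}1.png',cv2.resize(im[y:y2,x:x2],(560,560),interpolation=cv2.INTER_CUBIC))
```

```text
tray [145 117  70  78 743] c [585.8 251.6] sz [179.9 217.4] ang 85.73 z 0.0292
cover [ 324  132   83   92 5191] c [ 532.4 -282.5] sz [240.2 188.1] ang 12.77 z 0.017
rail [363 162  11  24 121] c [ 533.5 -284.3] sz [66.9 14.2] ang 12.32 z 0.0565
spoon [260 147  33  50 331] c [542.8 -33.7] sz [ 42.4 165.3] ang 67.04 z 0.0084
partner [193 143   7  41 157] c [565.  206.2] sz [ 12.1 120.8] ang 88.11 z 0.0159
[-0.87448982  0.48504388] -77.71909235538809 88.12765897028692
```

View pics/crop_tray0.png

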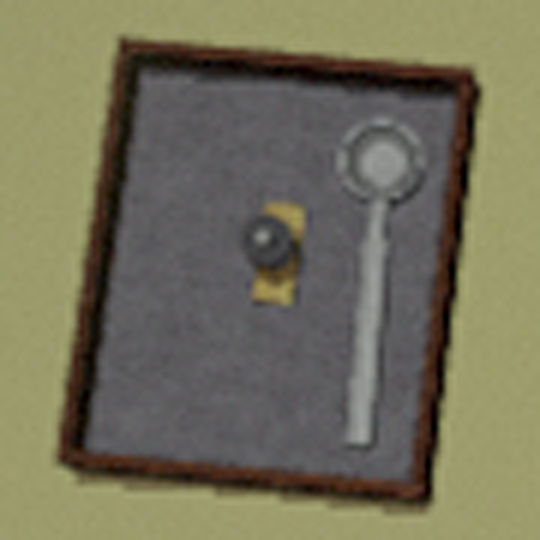

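View pics/crop_spoon0.png

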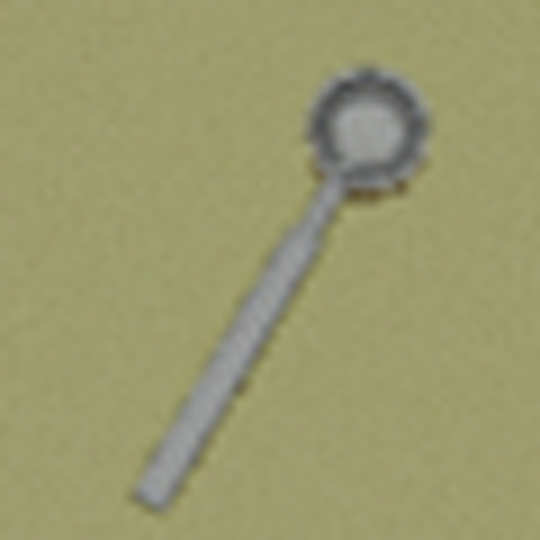

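View pics/crop_cover1.png

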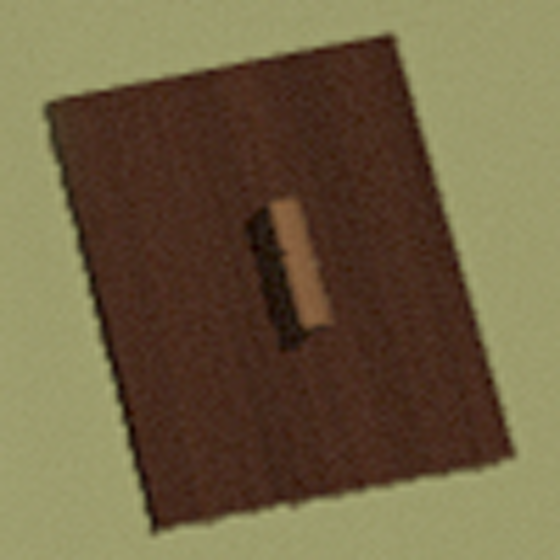

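```bash
cat >> h.py <<'E'
def head(o): r=q2R(o['eef_rot']);return np.arctan2(r[1,0],r[0,0])
def togo(o,tgt,hd=None):
    r=q2R(o['eef_rot']);dl=r.T@(np.array(tgt)-o['eef_pos'])*100
    h=head(o);yaw=0 if hd is None else -((hd-h+np.pi)%(2*np.pi)-np.pi)
    print('pos',o['eef_pos'].round(4),'head',np.degrees(h).round(2),'F',o['wrist_force'].round(1),'open',round(o['opening'],3),'| shift cm',dl.round(2),'yaw',round(yaw,3),'t',round(o['time_s'],2))
E
python3 - <<'E'
from h import *
P=pose('top')
b=plane(P,[285.9,153.9],.010)[0];t=plane(P,[262.2,195.2],.007)[0]
d=(b-t)[:2];L=np.linalg.norm(d);u=d/L;print('bowl',b,'tail',t,'len (143 exp)',L*1000,'ang',np.degrees(np.arctan2(u[1],u[0])));m=b[:2]-.061*u;print('mid',m)
print('pin',plane(P,[179.3,149.7],.042))
togo(ctrl.get_obs(),[m[0],m[1],.2],np.arctan2(u[1],u[0])+np.pi/2)
E
```

```text
bowl [ 0.59738979 -0.05815383  0.01      ] tail [0.47371224 0.00925098 0.007     ] len (143 exp) 140.8529153900603 ang -28.590582797768715
mid [ 0.54382803 -0.02896243]
pin [[0.59644211 0.25045476 0.042     ]]
pos [0.2241 0.5291 0.2476] head 67.04 F [-0.6 -0.3 -0.4] open 1.002 | shift cm [-38.9   51.22   4.79] yaw 0.098 t 0.15
```

Emit:
servo_tool(increments="-3.5 4.6 0 0 0.6;-3.5 4.6 0 0 0.6;-3.5 4.6 0 0 0.6;-3.5 4.6 0 0 0.6;-3.5 4.6 0 0 0.6;-3.5 4.6 0 0 0.6;-3.5 4.6 0 0 0.6;-3.5 4.6 0 0 0.6;-3.5 4.6 0 0 0.6;-3.5 4.6 0 0 0.6")

```text
time_s: 1.4
eef_pos: [0.5119, 0.0259, 0.2482]
eef_rot: [-0.0, 0.834, 0.552, 0.0]
wrist_force: [0.8, 1.0, 0.8]
opening: 0.601
```

Emit:
servo_tool(increments="-2 2.5 2 0 0.6;-1.9 2.5 2.5 0.098 0.6;0 0 0 0 0.6;0 0 0 0 0.6")

```text
time_s: 1.9
eef_pos: [0.5419, -0.0273, 0.2034]
eef_rot: [-0.0, 0.86, 0.511, -0.0]
wrist_force: [0.2, 0.7, -0.4]
opening: 0.601
```

Run:
```python
from h import *
o=ctrl.get_obs();im,d=ctrl.camera('wrist');save('w1.png',im);P=pose('wrist',o)
np.savez('/tmp/w1.npz',im=im,d=d)
togo(o,[.5438,-.029,.2],np.radians(61.4))
hsv=cv2.cvtColor(im,cv2.COLOR_RGB2HSV);print(hsv[150,250],proj(P,[[.5438,-.029,.0045],[.5974,-.0582,.01],[.4737,.0093,.007]]))
```

```text
pos [ 0.5419 -0.0273  0.2034] head 61.47 F [ 0.2  0.7 -0.4] open 0.601 | shift cm [-0.06  0.25  0.34] yaw 0.001 t 1.9
[ 22 111  87] [[255.59115907 171.05658557]
 [255.51436164 230.39600318]
 [255.81308953  86.1947212 ]]
```

View pics/w1.png

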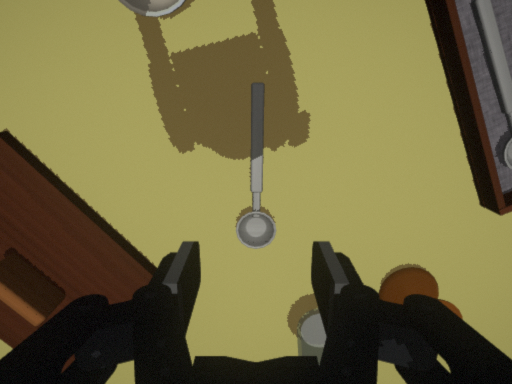

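Run:
```python
from h import *
o=ctrl.get_obs()
togo(o,[.5482,-.0314,.0195],np.radians(60.6))
z=np.load('/tmp/w1.npz');im=z['im'];hsv=cv2.cvtColor(im,cv2.COLOR_RGB2HSV)
m=(hsv[...,1]<60);print([(v,np.where(m[v,235:280])[0][[0,-1]]+235) for v in range(90,190,14)])
save('w1c.png',cv2.resize(im[70:260,180:330],None,fx=3,fy=3,interpolation=cv2.INTER_CUBIC))
```

```text
pos [ 0.5421 -0.027   0.2039] head 61.51 F [ 0.5 -0.4  0.7] open 0.604 | shift cm [-0.1   0.74 18.44] yaw 0.016 t 1.95
[(90, array([252, 263])), (104, array([252, 263])), (118, array([251, 263])), (132, array([251, 262])), (146, array([251, 262])), (160, array([251, 262])), (174, array([251, 262])), (188, array([251, 261]))]
```

View pics/w1c.png

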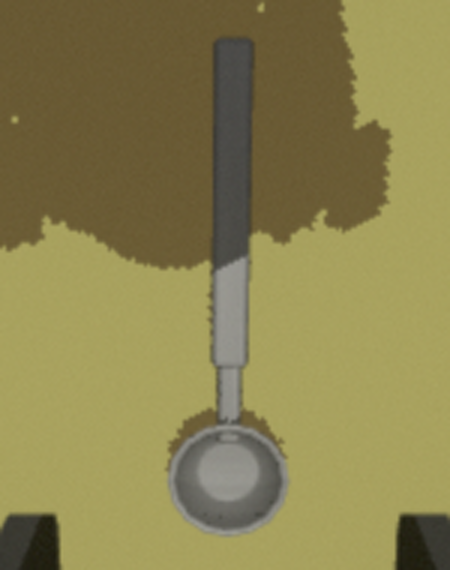

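Emit:
servo_tool(increments="0 0.7 5 0.014 0.45;0 0 5 0 0.45;0 0 4 0 0.45;0 0 2.4 0 0.45;0 0 1.2 0 0.45;0 0 0.8 0 0.45;0 0 0 0 0.45;0 0 0 0 0.45")

```text
time_s: 2.95
eef_pos: [0.5491, -0.0312, 0.0204]
eef_rot: [0.001, 0.863, 0.505, 0.001]
wrist_force: [0.1, -0.0, 0.3]
opening: 0.451
```

Run:
```python
from h import *
o=ctrl.get_obs();togo(o,[.5482,-.0314,.0195],np.radians(60.6))
im,d=ctrl.camera('wrist');save('w2.png',im)
```

```text
pos [ 0.5491 -0.0312  0.0204] head 60.63 F [ 0.1 -0.   0.3] open 0.451 | shift cm [-0.06 -0.07  0.09] yaw 0.001 t 2.95
```

View pics/w2.png

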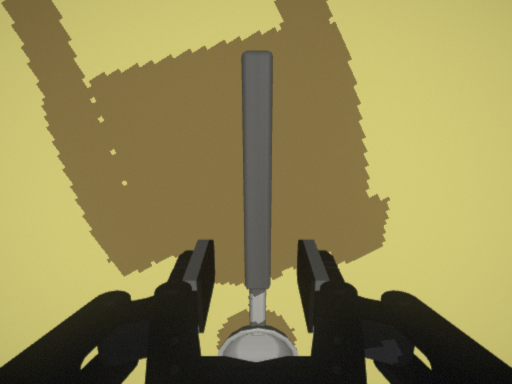

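Emit:
servo_tool(increments="0 0 0.1 0 0.05;0 0 0 0 0.05;0 0 0 0 0.05;0 0 0 0 0.05;0 0 0 0 0.05")

```text
time_s: 3.62
eef_pos: [0.5487, -0.0312, 0.0189]
eef_rot: [0.0, 0.863, 0.505, 0.0]
wrist_force: [-1.6, -0.1, 5.2]
opening: 0.115
```

Emit:
servo_tool(increments="0 0 -1 0 0.05;0 0 -3 0 0.05;0 0 -4 0 0.05;0 0 -4 0 0.05;0 0 0 0 0.05")

```text
time_s: 4.25
eef_pos: [0.5508, -0.0317, 0.1423]
eef_rot: [0.003, 0.863, 0.505, 0.003]
wrist_force: [-0.5, -0.0, 0.1]
opening: 0.113
```

Run:
```python
from h import *
o=ctrl.get_obs();togo(o,[.59,.30,.16],np.radians(85.7))
im,d=ctrl.camera('wrist');save('w3.png',im)
```

```text
pos [ 0.5508 -0.0317  0.1423] head 60.63 F [-0.5 -0.   0.1] open 0.113 | shift cm [ 30.83 -12.84  -1.81] yaw -0.438 t 4.25
```

View pics/w3.png

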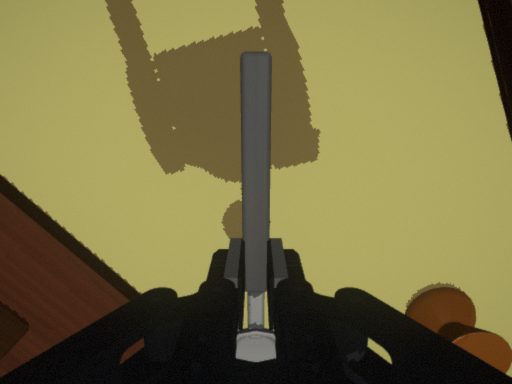

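Emit:
servo_tool(increments="4.4 -1.8 -1.5 0 0.05;4.4 -1.8 -1.5 0 0.05;4.4 -1.8 -1.5 0 0.05;4.4 -1.8 -1.5 0 0.05;4.4 -1.8 -1.5 0 0.05;4.4 -1.8 -1 0 0.05;4.4 -1.8 0 -0.146 0.05;0 0 0 -0.146 0.05;0 0 0 -0.146 0.05;0 0 0 0 0.05")

```text
time_s: 5.55
eef_pos: [0.5886, 0.299, 0.2211]
eef_rot: [-0.001, 0.733, 0.68, -0.002]
wrist_force: [-0.0, -0.2, -1.8]
opening: 0.115
```

Run:
```python
from h import *
o=ctrl.get_obs();togo(o,[.59,.30,.16],np.radians(85.7))
im,d=ctrl.camera('wrist');save('w4.png',im);np.savez('/tmp/w4.npz',im=im,d=d,p=o['eef_pos'],r=o['eef_rot'])
im,d=ctrl.camera('top');save('t4.png',im)
```

```text
pos [0.5886 0.299  0.2211] head 85.66 F [-0.  -0.2 -1.8] open 0.115 | shift cm [0.11 0.15 6.11] yaw -0.001 t 5.55
```

View pics/w4.png

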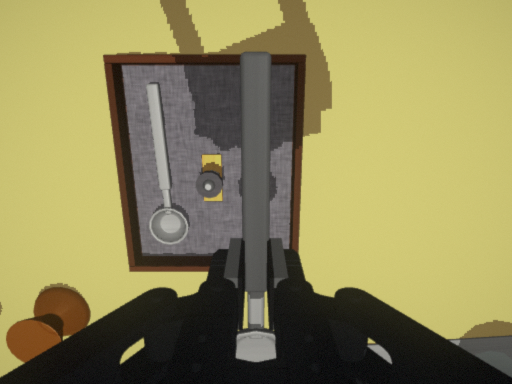

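Run:
```python
from h import *
z=np.load('/tmp/w4.npz');im=z['im'];P=pose('wrist',dict(eef_pos=z['p'],eef_rot=z['r']))
hsv=cv2.cvtColor(im,cv2.COLOR_RGB2HSV).astype(int);wood=(hsv[...,0]<20)&(hsv[...,1]>100)&(hsv[...,2]<130)
yel=(hsv[...,0]>20)&(hsv[...,0]<35)&(hsv[...,1]>60)
# outer edges of the wood: rows/cols
top=[(u,np.where(wood[:90,u])[0][0]-.5) for u in range(130,235,8)]
bot=[(u,np.where(wood[230:300,u])[0][-1]+230.5) for u in range(145,205,6)]
lef=[(np.where(wood[v,80:180])[0][0]+79.5,v) for v in range(80,250,10)]
rig=[(np.where(wood[v,275:330])[0][-1]+275.5,v) for v in range(70,230,10)]
def fit(p):
    X=plane(P,p,.03)[:,:2].astype(np.float32);vx,vy,x,y=cv2.fitLine(X,cv2.DIST_HUBER,0,.01,.01).ravel()
    n=np.array([-vy,vx]);r=(X-[x,y])@n;print('ang',np.degrees(np.arctan2(vy,vx))%180,'rms mm',r.std()*1e3);return n,n@[x,y]
F=[fit(p) for p in (top,bot,lef,rig)]
def X(a,b): return np.linalg.solve([a[0],b[0]],[a[1],b[1]])
c=[X(F[i],F[j]) for i in (0,1) for j in (2,3)];c=np.array(c);print(c.round(4))
print('centre',c.mean(0),'len',np.linalg.norm(c[0]-c[2]),np.linalg.norm(c[1]-c[3]),'wid',np.linalg.norm(c[0]-c[1]))
print('pin',plane(P,[208,186],.042)[0], 'partner bowl',plane(P,[169,224],.019)[0],'tail',plane(P,[154,84],.016)[0])
save('w4c.png',cv2.resize(im[40:280,90:320],None,fx=2.4,fy=2.4))
```

```text
ang 85.66457 rms mm 8.017895e-06
ang 85.71708 rms mm 0.0001388009
ang 175.74333 rms mm 0.27418888
ang 175.41037 rms mm 0.3285808
[[0.4734 0.1731]
 [0.4868 0.3501]
 [0.6858 0.1573]
 [0.6989 0.333 ]]
centre [0.58623374 0.25338152] len 0.21294871 0.2127892 wid 0.17743054
pin [0.5965962  0.25290108 0.042     ] partner bowl [0.64078846 0.20356747 0.019     ] tail [0.50138884 0.20968683 0.016     ]
```

View pics/w4c.png

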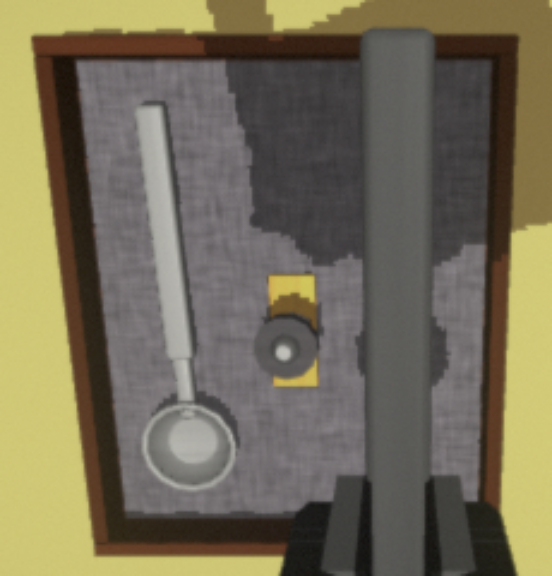

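Run:
```python
from h import *
togo(ctrl.get_obs(),[.594,.2988,.027],np.radians(86.5))
```

```text
pos [0.5891 0.2989 0.2219] head 85.53 F [ 0.  -0.  -1.4] open 0.115 | shift cm [ 0.05  0.53 19.49] yaw -0.017 t 5.65
```

Emit:
servo_tool(increments="0 0.45 5 -0.015 0.05;0 0 5 0 0.05;0 0 4 0 0.05;0 0 2.5 0 0.05;0 0 1.5 0 0.05;0 0 0.8 0 0.05;0 0 0.2 0 0.05;0 0 0 0 0.05")

```text
time_s: 6.65
eef_pos: [0.5948, 0.299, 0.0343]
eef_rot: [0.0, 0.728, 0.686, 0.001]
wrist_force: [-0.4, -0.5, -0.6]
opening: 0.112
```

Run:
```python
from h import *
o=ctrl.get_obs();togo(o,[.594,.2988,.026],np.radians(86.5))
im,d=ctrl.camera('wrist');save('w5.png',im)
```

```text
pos [0.5948 0.299  0.0343] head 86.56 F [-0.4 -0.5 -0.6] open 0.112 | shift cm [-0.03 -0.08  0.83] yaw 0.001 t 6.65
```

View pics/w5.png

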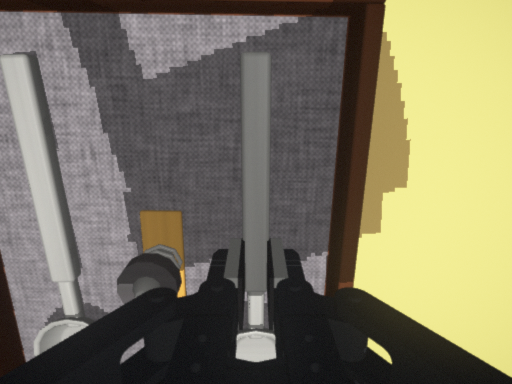

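Emit:
servo_tool(increments="0 0 0.4 0 0.05;0 0 0.3 0 0.05;0 0 0.05 0 0.05;0 0 0 0 0.05")

```text
time_s: 7.2
eef_pos: [0.5941, 0.2988, 0.0259]
eef_rot: [-0.0, 0.728, 0.686, -0.0]
wrist_force: [-1.1, 0.5, 1.1]
opening: 0.112
```

Just in contact. Release narrowly.

Emit:
servo_tool(increments="0 0 0 0 0.2;0 0 0 0 0.25;0 0 0 0 0.25;0 0 0 0 0.25")

```text
time_s: 7.7
eef_pos: [0.5941, 0.2988, 0.0258]
eef_rot: [0.0, 0.728, 0.686, 0.0]
wrist_force: [-0.2, -0.5, -1.7]
opening: 0.248
```

Emit:
servo_tool(increments="0 0 -1 0 0.25;0 0 -3 0 0.25;0 0 -5 0 0.25;0 -1 -6 0 0.25;0 -1.5 -6 0 0.5;0 0 0 0 0.5")

```text
time_s: 8.45
eef_pos: [0.5717, 0.3017, 0.2441]
eef_rot: [0.003, 0.728, 0.686, 0.006]
wrist_force: [0.6, 0.8, -0.3]
opening: 0.499
```

Run:
```python
from h import *
o=ctrl.get_obs();togo(o,[.5345,-.284,.2],np.radians(102.5))
im,d=ctrl.camera('wrist');save('w6.png',im);P=pose('wrist',o);np.savez('/tmp/w6.npz',im=im,p=o['eef_pos'],r=o['eef_rot'])
```

```text
pos [0.5717 0.3017 0.2441] head 86.62 F [ 0.6  0.8 -0.3] open 0.499 | shift cm [-58.71  -0.31   4.13] yaw -0.277 t 8.45
```

View pics/w6.png

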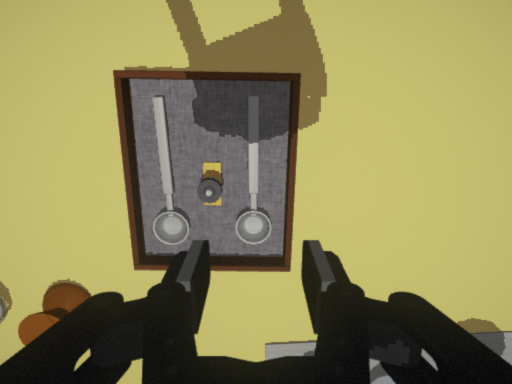

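Run:
```python
from h import *
z=np.load('/tmp/w6.npz');im=z['im'];P=pose('wrist',dict(eef_pos=z['p'],eef_rot=z['r']))
hsv=cv2.cvtColor(im,cv2.COLOR_RGB2HSV).astype(int)
C=np.array([.5862,.2531]);a=np.radians(-4.35);B=np.array([[np.cos(a),-np.sin(a)],[np.sin(a),np.cos(a)]])
for n,b,t in [('partner',(171,226),(158.5,98)),('loose',(253.5,226),(253.5,97))]:
    pb=plane(P,b,.017)[0][:2];pt=plane(P,t,.016)[0][:2];d=pb-pt
    print(n,'len143',np.linalg.norm(d),'ang',np.degrees(np.arctan2(d[1],d[0])),'mid local',B.T@(pb-.061*d/np.linalg.norm(d)-C))
print('pin local',B.T@(plane(P,[209.5,191],.042)[0][:2]-C))
save('w6c.png',cv2.resize(im[60:280,100:310],None,fx=2.7,fy=2.7))
```

```text
partner len143 0.13926936701217915 ang -2.4530093781423306 mid local [-0.0019724  -0.04821165]
loose len143 0.14039284896668286 ang -3.464541058838655 mid local [-0.00341378  0.04600357]
pin local [0.00892778 0.00155724]
```

View pics/w6c.png

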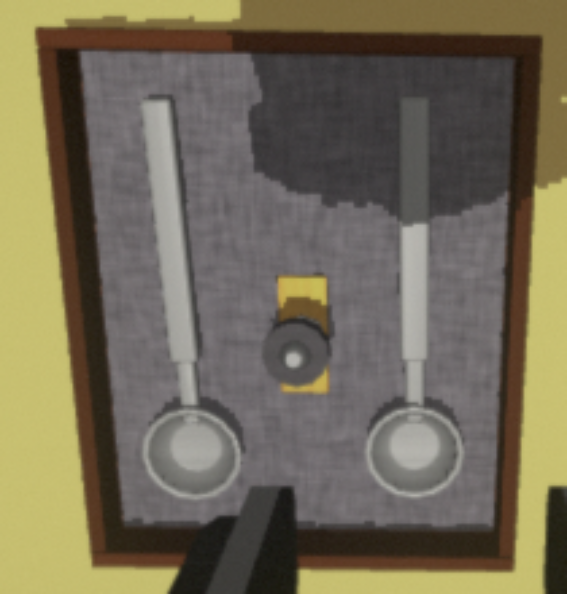

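Emit:
servo_tool(increments="-5.3 0 0 0 0.6;-5.3 0 0 0 0.6;-5.3 0 0 0 0.6;-5.3 0 0 0 0.6;-5.3 0 0 0 0.6;-5.3 0 0 0 0.6;-5.3 0 0 0 0.6;-5.3 0 0 0 0.6;-5.3 0 0 0 0.6;-5.3 0 0 0 0.6")

```text
time_s: 9.75
eef_pos: [0.5364, -0.2302, 0.2341]
eef_rot: [-0.001, 0.728, 0.686, -0.0]
wrist_force: [0.7, 0.4, 0.8]
opening: 0.6
```

Emit:
servo_tool(increments="-5.3 0 0 -0.14 0.6;0 0 0 -0.137 0.6;0 0 0 0 0.6;0 0 0 0 0.6")

```text
time_s: 10.25
eef_pos: [0.534, -0.2809, 0.2349]
eef_rot: [-0.001, 0.627, 0.779, 0.0]
wrist_force: [0.2, 0.8, 0.5]
opening: 0.601
```

Run:
```python
from h import *
o=ctrl.get_obs();togo(o,[.5345,-.284,.2],np.radians(102.5))
im,d=ctrl.camera('wrist');save('w7.png',im);P=pose('wrist',o);np.savez('/tmp/w7.npz',im=im,p=o['eef_pos'],r=o['eef_rot'])
```

```text
pos [ 0.534  -0.2809  0.2349] head 102.33 F [0.2 0.8 0.5] open 0.601 | shift cm [-0.32 -0.02  3.48] yaw -0.003 t 10.25
```

View pics/w7.png

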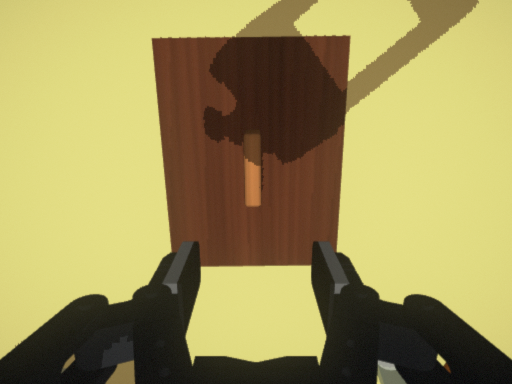

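Run:
```python
from h import *
z=np.load('/tmp/w7.npz');im=z['im'];o=dict(eef_pos=z['p'],eef_rot=z['r']);P=pose('wrist',o)
hsv=cv2.cvtColor(im,cv2.COLOR_RGB2HSV).astype(int);wood=(hsv[...,0]<19)|(hsv[...,2]<60);yel=(hsv[...,0]>=20)&(hsv[...,0]<36)
wood=(hsv[...,0]<19)&(hsv[...,1]>90)
top=[(u,np.where(wood[20:60,u])[0][0]+19.5) for u in list(range(160,260,8))+[320,330,340]]
bot=[(u,np.where(wood[240:280,u])[0][-1]+240.5) for u in range(210,305,8)]
lef=[(np.where(wood[v,130:200])[0][0]+129.5,v) for v in range(50,230,10)]
rig=[(np.where(wood[v,320:365])[0][-1]+320.5,v) for v in list(range(44,75,5))+list(range(130,230,8))]
def fit(p):
    X=plane(P,p,.016)[:,:2].astype(np.float32);vx,vy,x,y=cv2.fitLine(X,cv2.DIST_HUBER,0,.01,.01).ravel()
    n=np.array([-vy,vx]);print('ang',np.degrees(np.arctan2(vy,vx))%180);return n,n@[x,y]
F=[fit(p) for p in (top,bot,lef,rig)]
c=np.array([np.linalg.solve([F[i][0],F[j][0]],[F[i][1],F[j][1]]) for i in (0,1) for j in (2,3)])
m=c.mean(0);print('centre',m,'len',np.linalg.norm(c[0]-c[2]),'wid',np.linalg.norm(c[0]-c[1]))
print('rail ends top',plane(P,[[253.5,131],[253,206.5],[246,180],[260.5,180]],.056))
togo(ctrl.get_obs(),[m[0],m[1],.12],np.radians(102.5))
```

```text
ang 103.01006
ang 103.25207
ang 13.250952
ang 13.057865
centre [ 0.5319433 -0.2845953] len 0.23970489 wid 0.18528073
rail ends top [[ 0.49582391 -0.29119615  0.056     ]
 [ 0.56580296 -0.27648823  0.056     ]
 [ 0.54159504 -0.28841989  0.056     ]
 [ 0.53870603 -0.275197    0.056     ]]
pos [ 0.5342 -0.2808  0.2352] head 102.38 F [ 0.4 -0.2 -0.3] open 0.601 | shift cm [-0.33 -0.3  11.52] yaw -0.002 t 10.3
```

Emit:
servo_tool(increments="-0.3 -0.3 5 -0.013 0.6;0 0 5 0 0.6;0 0 4 0 0.6;0 0 3 0 0.6;0 0 1.5 0 0.5;0 0 0.6 0 0.5;0 0 0 0 0.5;0 0 0 0 0.5")

```text
time_s: 11.3
eef_pos: [0.5329, -0.2858, 0.0462]
eef_rot: [0.001, 0.621, 0.784, -0.0]
wrist_force: [-0.0, -0.6, 0.7]
opening: 0.5
```

Run:
```python
from h import *
o=ctrl.get_obs();togo(o,[.5315,-.2842,.04],np.radians(103.1))
im,d=ctrl.camera('wrist');save('w8.png',im)
```

```text
pos [ 0.5329 -0.2858  0.0462] head 103.19 F [-0.  -0.6  0.7] open 0.5 | shift cm [ 0.19 -0.1   0.62] yaw 0.002 t 11.3
```

View pics/w8.png

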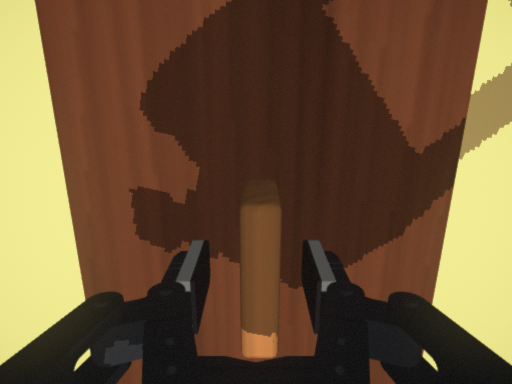

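Emit:
servo_tool(increments="0.18 0 0.5 0 0.4;0 0 0 0 0.1;0 0 0 0 0.1;0 0 0 0 0.1;0 0 0 0 0.1;0 0 0 0 0.1")

```text
time_s: 12.1
eef_pos: [0.5315, -0.2835, 0.0398]
eef_rot: [-0.0, 0.621, 0.784, -0.0]
wrist_force: [-0.5, -0.2, -0.2]
opening: 0.18
```

Run:
```python
from h import *
o=ctrl.get_obs();togo(o,[.5315,-.2842,.14],np.radians(103.1))
```

```text
pos [ 0.5315 -0.2835  0.0398] head 103.19 F [-0.5 -0.2 -0.2] open 0.18 | shift cm [ -0.07  -0.02 -10.02] yaw 0.002 t 12.1
```

Emit:
servo_tool(increments="0 0 -1 0 0.1;0 0 -3 0 0.1;0 0 -4 0 0.1;0 0 -5 0 0.1;0 0 -5 0 0.1;0 0 0 0 0.1;0 0 0 0 0.1")

```text
time_s: 12.98
eef_pos: [0.5309, -0.2828, 0.2188]
eef_rot: [-0.001, 0.621, 0.784, 0.0]
wrist_force: [-0.6, -0.0, -4.7]
opening: 0.182
```

Run:
```python
from h import *
o=ctrl.get_obs();togo(o,[.5862,.253,.2],np.radians(85.65));print(o['torque'])
im,d=ctrl.camera('wrist');save('w9.png',im)
im,d=ctrl.camera('side');save('s9.png',im)
```

```text
pos [ 0.5309 -0.2828  0.2188] head 103.2 F [-0.6 -0.  -4.7] open 0.182 | shift cm [50.9  17.62  1.94] yaw 0.306 t 12.97
[0.01181134 0.08269744 0.00953498]
```

View pics/w9.png

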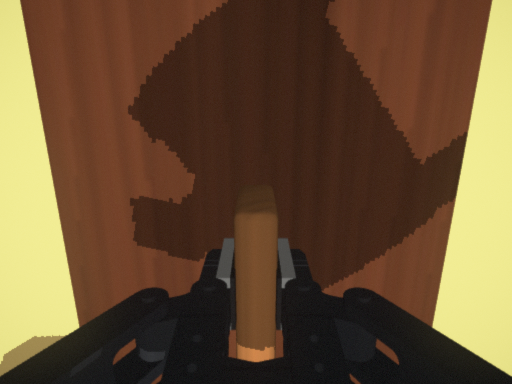

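View pics/s9.png

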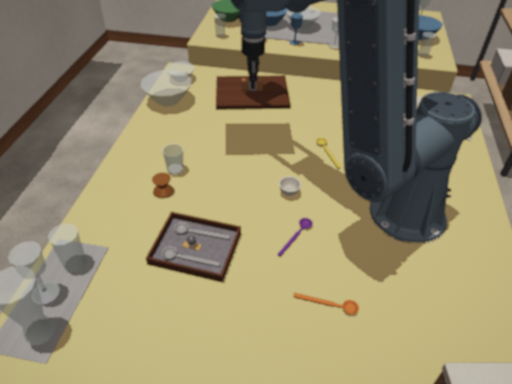

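Emit:
servo_tool(increments="2 0.7 0 0 0.1;4.5 1.5 0 0 0.1;4.5 1.5 0 0 0.1;4.5 1.5 0 0 0.1;4.5 1.5 0 0 0.1;4.5 1.5 0 0 0.1;4.5 1.5 0 0 0.1;4.5 1.5 0 0 0.1;4.5 1.5 0 0 0.1;4.5 1.5 0 0 0.1")

```text
time_s: 14.32
eef_pos: [0.5715, 0.1652, 0.2185]
eef_rot: [-0.001, 0.621, 0.784, -0.001]
wrist_force: [0.4, -0.5, -3.2]
opening: 0.179
```

Emit:
servo_tool(increments="4.5 1.5 0 0 0.1;2.5 1 0 0.05 0.1;1.4 0.5 0 0.1 0.1;0 0 0 0.1 0.1;0 0 0 0.056 0.1;0 0 0 0 0.1;0 0 0 0 0.1")

```text
time_s: 15.2
eef_pos: [0.5829, 0.2516, 0.219]
eef_rot: [-0.0, 0.733, 0.68, -0.001]
wrist_force: [-0.1, 0.5, -4.1]
opening: 0.177
```

Run:
```python
from h import *
a=np.radians(-4.35);B=np.array([[np.cos(a),-np.sin(a)],[np.sin(a),np.cos(a)]]);C=np.array([.5862,.2531])
z=np.load('/tmp/w6.npz');P=pose('wrist',dict(eef_pos=z['p'],eef_rot=z['r']))
print('pin local',B.T@(plane(P,[208.1,192.2],.042)[0][:2]-C))
s=C+B@[-.004,0.0005]
o=ctrl.get_obs();togo(o,[s[0],s[1],.0898],np.radians(85.65))
im,d=ctrl.camera('top');save('t10.png',im);np.savez('/tmp/t10.npz',im=im,d=d)
im,d=ctrl.camera('wrist');save('w10.png',im)
```

```text
pin local [1.02347501e-02 9.60273024e-05]
pos [0.5829 0.2516 0.219 ] head 85.74 F [-0.1  0.5 -4.1] open 0.177 | shift cm [ 0.23 -0.07 12.92] yaw 0.002 t 15.2
```

View pics/t10.png

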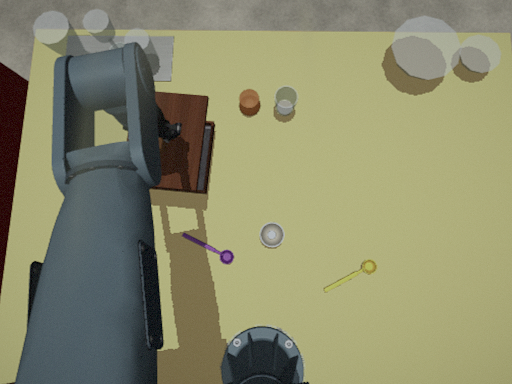

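View pics/w10.png

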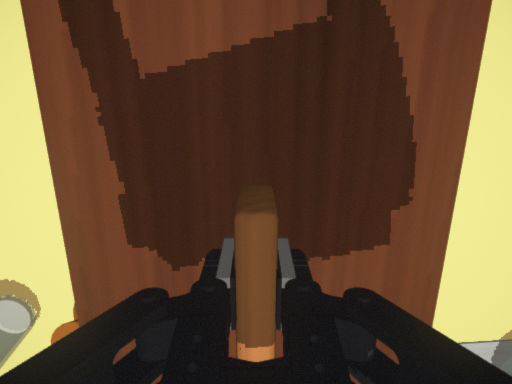

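Emit:
servo_tool(increments="0.22 0 3 0.002 0.1;0 0 4 0 0.1;0 0 3 0 0.1;0 0 1.5 0 0.1;0 0 0.8 0 0.1;0 0 0 0 0.1;0 0 0 0 0.1;0 0 0 0 0.1")

```text
time_s: 16.3
eef_pos: [0.5846, 0.2536, 0.098]
eef_rot: [0.0, 0.734, 0.679, 0.001]
wrist_force: [-0.2, -0.6, -3.1]
opening: 0.18
```

```bash
cat > loc.py <<'E'
from h import *
a=np.radians(-4.35);B=np.array([[np.cos(a),-np.sin(a)],[np.sin(a),np.cos(a)]]);C=np.array([.5862,.2531])
o=ctrl.get_obs();print('local mm',(B.T@(o['eef_pos'][:2]-C)*1e3).round(1),'underside',((o['eef_pos'][2]-.0398)*1e3).round(1),'head',np.degrees(head(o)).round(2),'F',o['wrist_force'].round(1),'tq',o['torque'].round(2),'op',round(o['opening'],3),o['time_s'])
E
python3 loc.py
python3 - <<'E'
from h import *
im,d=ctrl.camera('side');save('s11.png',im[170:320,110:290].repeat(3,0).repeat(3,1))
E
```

```text
local mm [-1.7  0.4] underside 58.2 head 85.54 F [-0.2 -0.6 -3.1] tq [0.03 0.01 0.04] op 0.18 16.3
```

View pics/s11.png

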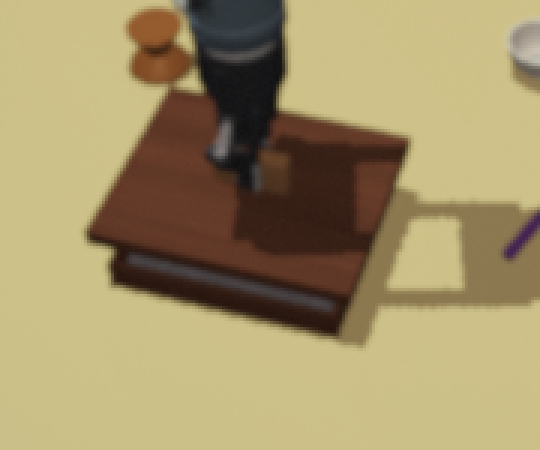

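Emit:
servo_tool(increments="0 -0.25 0.5 -0.002 0.1;0 0 0.5 0 0.1;0 0 0.3 0 0.1;0 0 0 0 0.1;0 0 0 0 0.1")

```text
time_s: 16.98
eef_pos: [0.5815, 0.2536, 0.0838]
eef_rot: [0.0, 0.733, 0.68, 0.0]
wrist_force: [1.2, 0.1, -4.4]
opening: 0.18
```

```bash
python3 loc.py
```

```text
local mm [-4.8  0.2] underside 44.0 head 85.65 F [ 1.2  0.1 -4.4] tq [ 0.01 -0.   -0.02] op 0.18 16.975
```

Emit:
servo_tool(increments="0 0 0.12 0 0.1;0 0 0.08 0 0.1;0 0 0 0 0.1;0 0 0 0 0.1")

```text
time_s: 17.48
eef_pos: [0.5813, 0.2536, 0.0818]
eef_rot: [0.0, 0.733, 0.68, -0.0]
wrist_force: [0.1, 0.5, -4.3]
opening: 0.179
```

```bash
python3 loc.py
```

```text
local mm [-4.9  0.2] underside 42.0 head 85.66 F [ 0.1  0.5 -4.3] tq [-0.06  0.02 -0.01] op 0.179 17.475
```

Emit:
servo_tool(increments="0 0 0.08 0 0.1;0 0 0 0 0.1;0 0 0 0 0.1")

```text
time_s: 17.85
eef_pos: [0.5814, 0.2537, 0.0816]
eef_rot: [0.0, 0.733, 0.68, 0.0]
wrist_force: [-2.5, -1.6, 4.0]
opening: 0.177
```

```bash
python3 loc.py
```

```text
local mm [-4.8  0.2] underside 41.8 head 85.67 F [-2.5 -1.6  4. ] tq [-0.14  0.5   0.  ] op 0.177 17.85
```

Emit:
servo_tool(increments="0 0.2 0 0 0.1;0 0.2 0 0 0.1;0 0.2 0 0 0.1;0 0.2 0 0 0.1;0 0 0 0 0.1")

```text
time_s: 18.48
eef_pos: [0.5893, 0.2534, 0.0813]
eef_rot: [-0.0, 0.733, 0.68, 0.0]
wrist_force: [-2.8, 0.6, 2.8]
opening: 0.175
```

```bash
python3 loc.py
```

```text
local mm [3.1 0.5] underside 41.5 head 85.66 F [-2.8  0.6  2.8] tq [0.22 0.64 0.04] op 0.175 18.475
```

Emit:
servo_tool(increments="0 0.15 0.05 0 0.1;0 0.15 0 0 0.1;0 0 0 0 0.1;0 0 0 0 0.1")

```text
time_s: 18.98
eef_pos: [0.5922, 0.2526, 0.0798]
eef_rot: [-0.0, 0.733, 0.68, -0.0]
wrist_force: [0.6, -0.5, -3.8]
opening: 0.176
```

```bash
python3 loc.py
```

```text
local mm [ 6.  -0.1] underside 40.0 head 85.64 F [ 0.6 -0.5 -3.8] tq [0.   0.01 0.04] op 0.176 18.975
```

Emit:
servo_tool(increments="0 0.15 0 0 0.1;0 0.15 0 0 0.1;0 0 0.1 0 0.1;0 0 0 0 0.1")

```text
time_s: 19.48
eef_pos: [0.5952, 0.2526, 0.0793]
eef_rot: [-0.0, 0.733, 0.68, -0.0]
wrist_force: [0.2, 0.0, -3.9]
opening: 0.175
```

```bash
python3 loc.py
```

```text
local mm [9.  0.1] underside 39.5 head 85.66 F [ 0.2  0.  -3.9] tq [-0.02 -0.01  0.02] op 0.175 19.475
```

Lower in small steps.

Emit:
servo_tool(increments="0 0 0.1 0 0.1;0 0 0.1 0 0.1;0 0 0.1 0 0.1;0 0 0 0 0.1;0 0 0 0 0.1")

```text
time_s: 20.1
eef_pos: [0.5953, 0.2526, 0.0765]
eef_rot: [0.0, 0.733, 0.68, 0.0]
wrist_force: [0.6, -0.6, -4.2]
opening: 0.18
```

```bash
python3 loc.py
```

```text
local mm [9.1 0.2] underside 36.7 head 85.66 F [ 0.6 -0.6 -4.2] tq [-0.    0.03 -0.03] op 0.18 20.1
```

Emit:
servo_tool(increments="0 0 0.1 0 0.1;0 0 0.1 0 0.1;0 0 0.1 0 0.1;0 0 0 0 0.1")

```text
time_s: 20.6
eef_pos: [0.5955, 0.2526, 0.074]
eef_rot: [0.0, 0.733, 0.68, 0.0]
wrist_force: [-2.2, -0.8, 2.9]
opening: 0.176
```

```bash
python3 loc.py
```

```text
local mm [9.3 0.2] underside 34.2 head 85.66 F [-2.2 -0.8  2.9] tq [-0.08  0.46 -0.02] op 0.176 20.6
```

Emit:
servo_tool(increments="0 0 0.1 0 0.1;0 0 0.1 0 0.1;0 0 0.1 0 0.1;0 0 0.1 0 0.1;0 0 0.05 0 0.1;0 0 0 0 0.1;0 0 0 0 0.1")

```text
time_s: 21.48
eef_pos: [0.5955, 0.2526, 0.0697]
eef_rot: [0.0, 0.733, 0.68, 0.0]
wrist_force: [-4.4, -1.4, 8.2]
opening: 0.177
```

```bash
python3 loc.py
```

```text
local mm [9.3 0.2] underside 29.9 head 85.66 F [-4.4 -1.4  8.2] tq [-0.18  0.78 -0.04] op 0.177 21.475
```

Emit:
servo_tool(increments="0 0 0.05 0 0.1;0 0 0.05 0 0.1;0 0 0 0 0.1;0 0 0 0 0.1")

```text
time_s: 21.98
eef_pos: [0.5955, 0.2526, 0.0697]
eef_rot: [0.0, 0.733, 0.68, 0.0]
wrist_force: [-8.2, -2.2, 14.9]
opening: 0.18
```

```bash
python3 loc.py;python3 - <<'E'
from h import *
im,d=ctrl.camera('side');save('s12.png',cv2.resize(im[170:320,110:290],None,fx=4,fy=4,interpolation=cv2.INTER_CUBIC))
np.savez('/tmp/s12.npz',im=im,d=d);im,d=ctrl.camera('top');save('t12.png',cv2.resize(im[70:220,110:300],None,fx=4,fy=4,interpolation=cv2.INTER_CUBIC))
E
```

```text
local mm [9.3 0.2] underside 29.9 head 85.67 F [-8.2 -2.2 14.9] tq [-0.36  1.26 -0.04] op 0.18 21.975
```

View pics/s12.png

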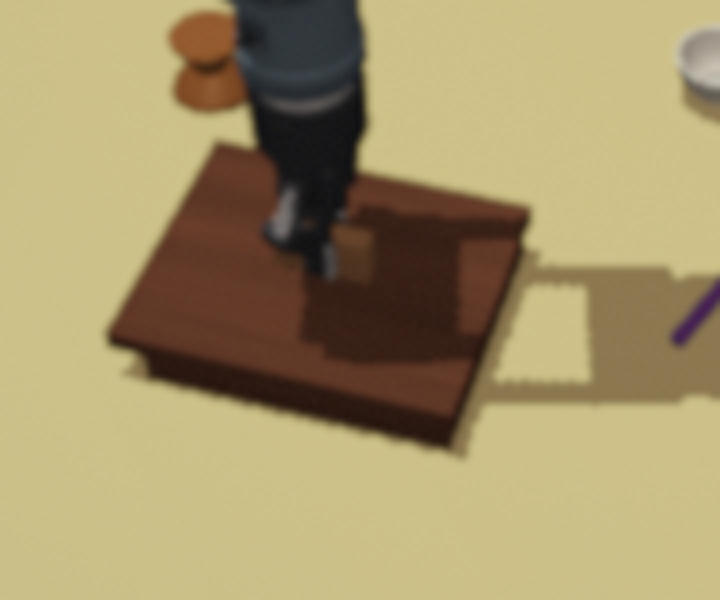

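View pics/t12.png

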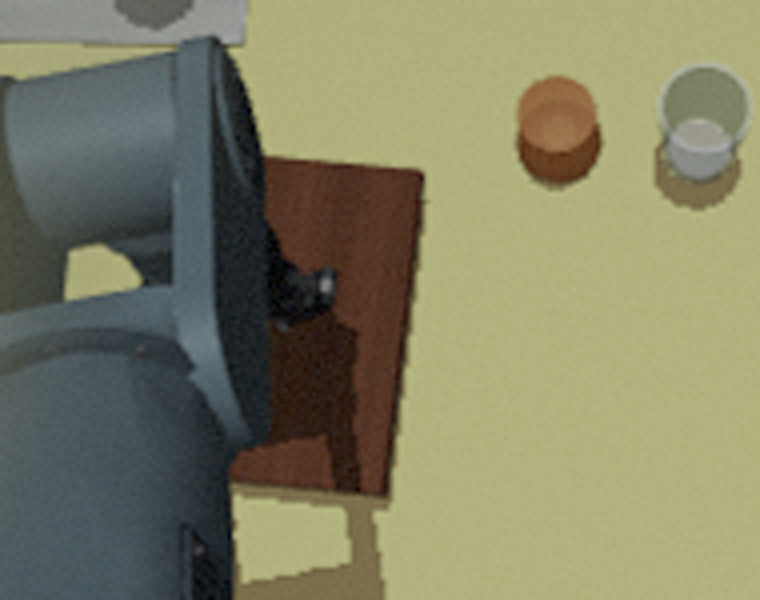

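Emit:
servo_tool(increments="0 -0.05 0.05 0 0.1;0 0 0 0 0.1;0 0 0 0 0.1;0 0 0 0 0.1;0 0 0 0 0.1;0 0 0 0 0.1;0 0 0 0 0.1")

```text
time_s: 22.95
eef_pos: [0.5955, 0.2526, 0.0697]
eef_rot: [0.001, 0.733, 0.68, 0.001]
wrist_force: [-7.6, -4.1, 16.0]
opening: 0.181
```

```bash
python3 loc.py
python3 - <<'E'
from h import *
z=np.load('/tmp/s12.npz');C=cloud(pose('side'),z['d']);
# cover upper face heights at spots left/right/near/far
for u,v in [(150,248),(165,220),(222,268),(232,228),(180,260)]:
    p=C[v-2:v+3,u-2:u+3].reshape(-1,3);print((u,v),np.median(p,0).round(4))
im,d=ctrl.camera('wrist');save('w13.png',im)
E
```

```text
local mm [9.3 0.2] underside 29.9 head 85.66 F [-7.6 -4.1 16. ] tq [-0.46  1.25 -0.01] op 0.181 22.95
(150, 248) [0.6934 0.3143 0.0467]
(165, 220) [0.6856 0.2116 0.0475]
(222, 268) [0.4909 0.3399 0.0471]
(232, 228) [0.4953 0.2021 0.0474]
(180, 260) [0.6045 0.3362 0.0472]
```

View pics/w13.png

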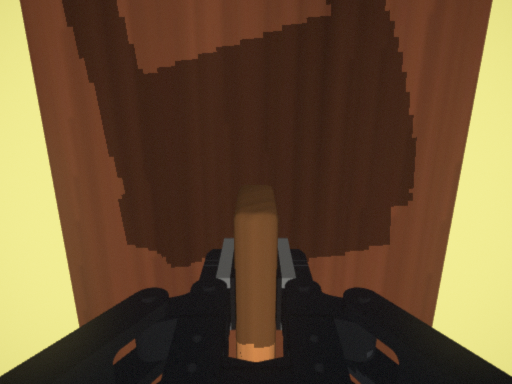

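Run:
```python
from bench import ctrl
print(ctrl.hand_in())
```

```text
the job is handed in; nothing more can be done
None
```

The spoons are packed and the cover is down flush on the tray. I handed the job in at about 23 s of the 72 s allowed, still gripping the rail and pressing. `hand_in()` gave no verdict.

- **Spoon:** I laid the loose grey spoon in the tray's empty half with its bowl at the same end as the other spoon's. Wrist-camera measurement put it 46 mm to +y of the tray's middle and about 1° from parallel with the other spoon.
- **Cover:** I set it square over the tray and it touched the pin top with its underside at 42 mm. I slid it about 11 mm along the tray until it dropped, lowered it onto the collar and pressed it down.

Last checks:

- **Flush on the rim:** The underside read 29.9 mm by arm position and stayed there while the upward force on the tool rose from 8 to 16 N. That means the rim is carrying load beyond the collar's 11 N.
- **Level:** Five spots on the upper face read 46.7–47.5 mm in side-camera depth, against 46 mm expected. That is level to within 0.8 mm and inside the 2 mm calibration error.
- **Sideways force:** About 8 N remained at the wrist while pressing. I put it down to friction from the arm pushing slightly along the tray. A 0.5 mm step back did not remove it, and the cover did not move.
- **Other objects:** I moved no other object on purpose. In the last top and side pictures the tumbler, candle holder and dish looked to be where they started, though I did not remeasure them.
- **Not visible at the end:** The spoons are under the cover, so their final positions rest on the view taken before it went on.

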